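Wedge the rocking spice rack

ROBOT

A 6-joint arm with a two-finger parallel gripper is mounted at the origin on the work surface. World frame = base frame: x ahead of the robot, y to its left, z up, the work surface at z = 0. Lengths are in mm, angles in rad, forces in N, time in s.
With the tool pointing down it reaches from about 350 to 775 mm from the base axis. Payload 7.3 kg.
Tool frame: the origin (TCP) lies on the centre line of the jaws, within the pads' length; the fingertips stand 22 mm ahead of it and the grasp point (between the pads) lies 3 mm ahead of it; z points along the fingers, y is the direction in which the jaws open and shut (so a half turn about z gives the same grasp; the last joint's range is limited). The gripper opens to 92 mm and grips with 3 to 60 N. Pads are 19 mm wide; open, the fingers measure 130 mm over their backs; the gripper's body (75 mm by 190 mm) begins 47 mm behind the grasp point.
Start: joints at [1.056, 0.342, 1.524, -0, 1.275, -0.146], TCP at [189.246, 489.723, 248.741] pointing down, gripper open.
Joint ranges: [-2.53, 2.53], [-0.77, 2.02], [0.04, 2.7], [-1, 4.14], [0.28, 2.66], [-3.11, 3.11]. Speed limits (rad/s): [2.57, 2.57, 3.14, 3.14, 3.14, 3.14].

INTERFACE

Orientations are given as [roll, pitch, yaw] about the fixed x, y, z axes, in that order (R = Rz(yaw) Ry(pitch) Rx(roll)).
In Python, from plant import get_obs, capture, bot, spot_in gives the robot as it stands.
- The arm moves only by the shell command python3 -m handwheel 'ROWS' [OPENING]. ROWS is JSON, a list of rows, each a list of 2 entries, a list of its own where there are three numbers: the shift along the world's x, y, z in mm, then the turn, a rotation vector about the world's x, y, z in rad. In form: [[[x, y, z], [wx, wy, wz]], ...]. A call has 1 to 12 rows; each row shifts and turns the commanded pose from where the row before left it; what a row does not reach is not made up. A row lasts 1/8 s, in which the tool goes at most 62.5 mm and 10.7 degrees, less where a joint would pass 70% of its speed; a pose out of reach is approached as far as the arm can. A call is refused whole if a number of a shift passes 62.5 or a number of a turn 0.188, either way. A call with a gripper value outside its range is refused whole. OPENING is the closure, from 0 (fully open) to 1 (shut), set as the call begins (- or left out, the last holds). The fingers move at their own pace and stop on an object; the grip force is fixed at half the most. Time passes only in rows, so rows that do not move let the fingers close. It gives the time, the measured TCP pose, the force and the opening at its end, in the units of the state.
- get_obs(): the state, without advancing time (a new reading comes with each control period).
- capture(name): name is "side" or "top" or "wrist"; returns a dict with "img" (420x560x3 uint8, red, green, blue), "fx", "fy", "cx", "cy" (pixels), "cam_to_world" (4x4, takes a point from camera to world coordinates). Camera axes: x right, y up, looking along -z (the intrinsics and any distortion apply to the point x, -y, -z); pixel columns grow to the right and rows downward; lengths in mm; the calibration is good to about 2 mm. The wrist camera is an equidistant fisheye: a pixel r from the principal point sees the ray r / f radians off the axis. A picture is of the moment at which its call begins. There is no depth.
- bot.close_job(): hands the job in, once; it reports no verdict.
Trained networks look in the newest picture that a camera, given by its name, has taken for a name from the list of things; names that differ only in an ending like _2 or _b are one class to them, and where a whole thing is asked for, a point or a joint stands for the part that bears it (a point fixed in the world has none). Each returns a list of dicts, best first, with "score" (0 to 1); they miss things now and then, are a little off and sometimes report something else, mostly with a low value. They report only what shows in the picture. A call takes as long as a camera call. They do not tell look-alikes from the thing itself.
- spot_in(thing, camera): "xyz" ([x, y, z] in mm, in the coordinates of the camera as it stood for that picture, good to about 4 mm: the middle of the surface that is visible of it).
The state is a dict: "time": time; "joint_positions": joint angles; "dq": joint speeds; "tau": joint torques, N m; "tool_pos": TCP position; "tcp_rot": TCP orientation; "contact_force": force on the tool from outside, world axes, zero at the start; "moment": the same for the moment, N m; "grip_width": finger opening in mm.
Only numpy, scipy, OpenCV 4.12 (cv2) and the standard library are available. Lean on these libraries where they do the work, as an engineer would, in place of code of your own. Each camera call takes 0.05 s, during which the arm holds its last target. There are 200 camera calls.

TASK

The spice rack rocks: one of its two ends stands up off the worktop. With the fingertips only, push the bamboo wedge that lies in front of the raised end, thin end first, under that end's foot until it is snug and takes up the gap, then press down on the rack's top board at that end to test that it no longer rocks, and take the hand away, leaving the wedge in place. Slide the wedge flat on the worktop without lifting it, and do not disturb the jars and other things around.

Things in the scene. Friction and masses are not known exactly. Their poses are not given: they have to be found in the camera images.
- rack: Teak 3-tier spice rack, 345 wide (y), 160 deep (x), 236 mm tall, small clear sliding door low in front, bare top board. Origin on the worktop under its middle; x to its back, away from the robot, y to its left end, z up. It cannot slide but rocks about its x axis on a black middle runner, 0.035 rad each way; top-heavy, it stays leaning to one side (settled in 2 s). Positive roll = left end raised.
- foot_left (a point): Middle of the front lower edge of the runner (foot) under the rack's left (+y) end; axes as the rack's. The runner is 40 mm wide (y), 160 mm long (towards +x), 26 mm tall, and starts 35 mm in front of the shelves. The edge is about 11 mm over the worktop when this end is raised, 1 mm when lowered.
- top_left (a point): Point on the rack's bare top board near its left (+y) end, 32 mm in from its end and 25 mm in from its front edge, 236 mm above the worktop: where to press for the test. Axes as the rack's. Unwedged, a press of 1 to 2 N here on the raised end tips the rack over to its other side.
- wedge_left: Loose bamboo wedge (60 g) lying flat before the rack's left foot, thin end roughly towards it: 90 mm long (x), 50 wide (y), 21 thick at the upright back (-x), sloping evenly to 3 mm at the thin end (+x). Origin: middle of its underside. About 40 mm from the thin end it fills the gap under a raised foot, jams, and the push force climbs.
- tip_left (a point): Middle of the thin end's lower edge of wedge_left, 45 mm ahead (+x) of the wedge's origin.
- foot_right (a point): Middle of the front lower edge of the runner (foot) under the rack's right (-y) end; axes as the rack's. The runner is 40 mm wide (y), 160 mm long (towards +x), 26 mm tall, and starts 35 mm in front of the shelves. The edge is about 11 mm over the worktop when this end is raised, 1 mm when lowered.
- top_right (a point): Point on the rack's bare top board near its right (-y) end, 32 mm in from its end and 25 mm in from its front edge, 236 mm above the worktop: where to press for the test. Axes as the rack's. Unwedged, a press of 1 to 2 N here on the raised end tips the rack over to its other side.
- wedge_right: Loose bamboo wedge (60 g) lying flat before the rack's right foot, thin end roughly towards it: 90 mm long (x), 50 wide (y), 21 thick at the upright back (-x), sloping evenly to 3 mm at the thin end (+x). Origin: middle of its underside. About 40 mm from the thin end it fills the gap under a raised foot, jams, and the push force climbs.
- tip_right (a point): Middle of the thin end's lower edge of wedge_right, 45 mm ahead (+x) of the wedge's origin.
- jar_a: Square glass jar with bamboo lid, 63 x 63 mm, 87 mm tall, brick-red contents. Leave alone. Origin at the middle of its underside.
- jar_b: Square glass jar with bamboo lid, 63 x 63 mm, 87 mm tall, pale contents. Leave alone. Origin at the middle of its underside.
- mill: Dark wooden pepper mill, 52 mm across, 142 mm tall. Leave alone. Origin at the middle of its underside.
- mug: Blue mug, 76 mm across plus handle, 85 mm tall. Leave alone. Origin at the middle of its underside.
- spoons: Steel measuring spoon set clipped together, fanned out flat, about 110 x 130 mm, 10 mm high, lying between the wedges. Leave alone. Origin in the underside, about the middle of the set.
There are look-alikes about, which are no part of the job. What is shaped like the wedge_right but black or purple is not meant. What is shaped like the wedge_left but green or pink is not meant.

How it is judged (in metres and radians):
On the way, in this order (a step that is already met when the one before it is completed fails the run):
1. the wedge's thin end has been pushed at least 15 mm under the raised end's foot (((height (world z) of foot_left above 0.0075 m and x of tip_left in the frame of foot_left above 0.015 m and y of tip_left in the frame of foot_left between -0.025 and 0.025 m) or (height (world z) of foot_right above 0.0075 m and x of tip_right in the frame of foot_right above 0.015 m and y of tip_right in the frame of foot_right between -0.025 and 0.025 m))), for 0.1 s.
2. with the wedge under it, the fingers press on the top board at that end with more than 4 N and the foot gives way by no more than 2 mm (((height (world z) of foot_left above 0.0092 m and x of tip_left in the frame of foot_left above 0.028 m and y of tip_left in the frame of foot_left between -0.025 and 0.025 m and contact force between the fingers and rack above 4 N and horizontal distance between the grasp point and top_left below 0.065 m and z of the grasp point in the frame of top_left above 0 m) or (height (world z) of foot_right above 0.0092 m and x of tip_right in the frame of foot_right above 0.028 m and y of tip_right in the frame of foot_right between -0.025 and 0.025 m and contact force between the fingers and rack above 4 N and horizontal distance between the grasp point and top_right below 0.065 m and z of the grasp point in the frame of top_right above 0 m))), for 0.2 s.
At the end, for the whole second after the job is handed in: One end is still raised to within 1.5 mm of its full rise (foot edge above 9.7 mm), with the wedge of that end flat on the worktop and at rest, its thin end at least 28 mm under the foot's front edge and within 25 mm of the foot's middle sideways; the rack is still (((height (world z) of foot_left above 0.0097 m and x of tip_left in the frame of foot_left above 0.028 m and y of tip_left in the frame of foot_left between -0.025 and 0.025 m and linear speed of wedge_left below 0.01 m/s and height (world z) of wedge_left below 0.004 m and angle between wedge_left's own z axis and vertical below 0.08 rad and angular speed of rack below 0.03 rad/s) or (height (world z) of foot_right above 0.0097 m and x of tip_right in the frame of foot_right above 0.028 m and y of tip_right in the frame of foot_right between -0.025 and 0.025 m and linear speed of wedge_right below 0.01 m/s and height (world z) of wedge_right below 0.004 m and angle between wedge_right's own z axis and vertical below 0.08 rad and angular speed of rack below 0.03 rad/s))); the robot touches nothing.
It fails at once if a wedge is lifted off the worktop or tipped up (height (world z) of any of wedge_left, wedge_right above 0.01 m or angle between any of wedge_left, wedge_right's own z axis and vertical above 0.3 rad).
It fails at once if a bystander is moved by more than 25 mm (distance of any of jar_a, jar_b, mill, mug, spoons from where it was at the start of the episode above 0.025 m).
It fails at once if a bystander is tipped over (angle between any of jar_a, jar_b, mill, mug, spoons's own z axis and vertical above 0.4 rad).
It also fails if it takes over 58 s, if anything falls off the work surface, if the arm or the gripper's body presses on something with over 40 N, if the wrist force passes 120 N, or if a joint passes its speed limit or range.

## Working session

There is one attempt and no reset: what is moved stays moved. The work goes in short steps, Python scripts to look and compute and a shell command to move; the robot and the scene stay as the last step left them, time stands still between calls to the robot, and variables do not carry over. Pictures are saved under pics/ and viewed, about 8 in all and at most 12, crops included, and the job is handed in when it is done.

```bash
mkdir -p pics; cat > h.py <<'E'
import numpy as np, cv2
from plant import get_obs, capture, bot, spot_in
def w(c,p): return (np.array(c["cam_to_world"])@np.append(p,1))[:3]
def ray(c,u,v,z):  # pinhole pixel -> world at height z
    d=np.array([(u-c["cx"])/c["fx"],-(v-c["cy"])/c["fy"],-1]); M=np.array(c["cam_to_world"]); d=M[:3,:3]@d; o=M[:3,3]
    return o+d*(z-o[2])/d[2]
def proj(c,P):
    M=np.linalg.inv(np.array(c["cam_to_world"])); q=M@np.append(P,1); return c["cx"]+c["fx"]*q[0]/-q[2], c["cy"]-c["fy"]*q[1]/-q[2]
E
python3 - <<'E'
from h import *
print(get_obs())
for n in("side","top"):
    c=capture(n); cv2.imwrite(f"pics/{n}0.png",c["img"][:,:,::-1])
    print(n,c["fx"],c["cx"],c["cy"],np.round(c["cam_to_world"],3).tolist(),[k for k in c])
    for t in "rack foot_left foot_right top_left top_right wedge_left wedge_right tip_left tip_right jar_a jar_b mill mug spoons".split():
        print(t,[(round(r["score"],2),np.round(w(c,r["xyz"])).tolist(),np.round(proj(c,w(c,r["xyz"]))).tolist()) for r in spot_in(t,n)[:3]])
E
```

```text
{'time': 0.0, 'joint_positions': array([ 1.05599285e+00,  3.42691323e-01,  1.52499501e+00,  1.11569048e-05,
        1.27536982e+00, -1.46009070e-01]), 'dq': array([-8.76447310e-04,  5.95172858e-05,  1.81930463e-03,  8.25081393e-04,
        6.66014100e-04, -2.39729408e-04]), 'tau': array([-1.77945174e-03, -4.31232190e+01, -2.44211984e+01,  7.16698333e-02,
        5.59657509e-02, -1.19008469e-04]), 'tool_pos': array([189.0614117 , 489.39468005, 248.06890481]), 'tcp_rot': array([-3.14014628e+00, -2.23480383e-04,  2.77279483e+00]), 'contact_force': array([0.16002261, 0.08005274, 0.5650679 ]), 'moment': array([-0.03596907,  0.02609333,  0.02306762]), 'grip_width': 91.81809521805626}
side 476.4965735011166 286.3984624475064 204.7081428774932 [[0.858, 0.327, -0.396, 132.606], [-0.513, 0.575, -0.637, -664.102], [0.019, 0.75, 0.661, 879.644], [0.0, 0.0, 0.0, 1.0]] ['img', 'fx', 'fy', 'cx', 'cy', 'cam_to_world']
rack [(0.85, [682.0, -15.0, 156.0], [340.0, 200.0])]
foot_left [(0.79, [680.0, -23.0, 157.0], [341.0, 202.0])]
foot_right [(0.91, [679.0, -17.0, 155.0], [339.0, 201.0])]
top_left [(0.8
[... 1856 characters left out ...]
ht [(0.8, [534.0, -85.0, 11.0], [319.0, 237.0]), (0.76, [403.0, -33.0, 11.0], [302.0, 283.0]), (0.62, [488.0, -223.0, 14.0], [368.0, 252.0])]
tip_left [(0.89, [397.0, 176.0, 15.0], [227.0, 287.0]), (0.81, [487.0, 344.0, 12.0], [169.0, 256.0]), (0.74, [557.0, 206.0, 11.0], [218.0, 231.0])]
tip_right [(0.9, [402.0, -34.0, 12.0], [303.0, 284.0]), (0.8, [485.0, -222.0, 9.0], [368.0, 253.0]), (0.61, [533.0, -82.0, 10.0], [318.0, 237.0])]
jar_a [(0.63, [637.0, -207.0, 83.0], [364.0, 195.0])]
jar_b [(0.63, [637.0, -207.0, 83.0], [364.0, 195.0])]
mill [(0.78, [711.0, 308.0, 105.0], [177.0, 170.0])]
mug [(0.87, [627.0, 408.0, 40.0], [146.0, 206.0])]
spoons [(0.63, [537.0, 66.0, 6.0], [266.0, 237.0])]
```

```bash
python3 - <<'E'
import cv2
a=cv2.imread("pics/top0.png")[130:310,120:420]; b=cv2.imread("pics/side0.png")[120:370,160:420]
a=cv2.resize(a,None,fx=2.66,fy=2.66,interpolation=2); b=cv2.resize(b,None,fx=3,fy=2.4*1,interpolation=2)
cv2.imwrite("pics/top0c.png",a);cv2.imwrite("pics/side0c.png",b)
E
```

```text
(no output)
```

View pics/top0c.png

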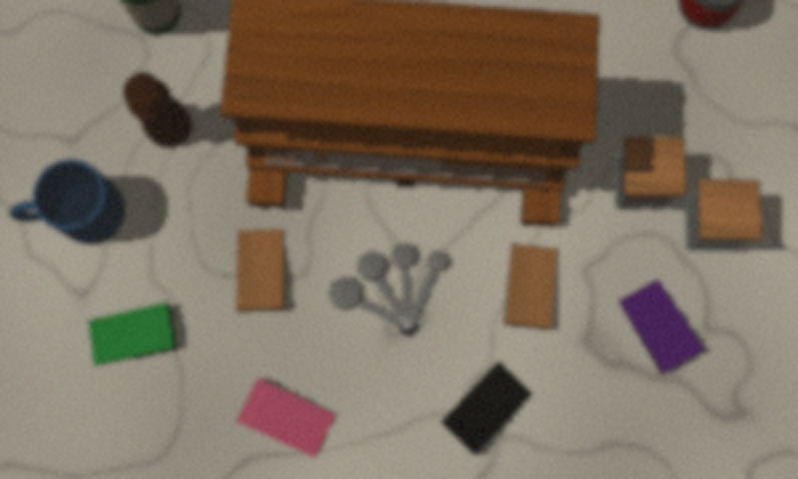

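View pics/side0c.png

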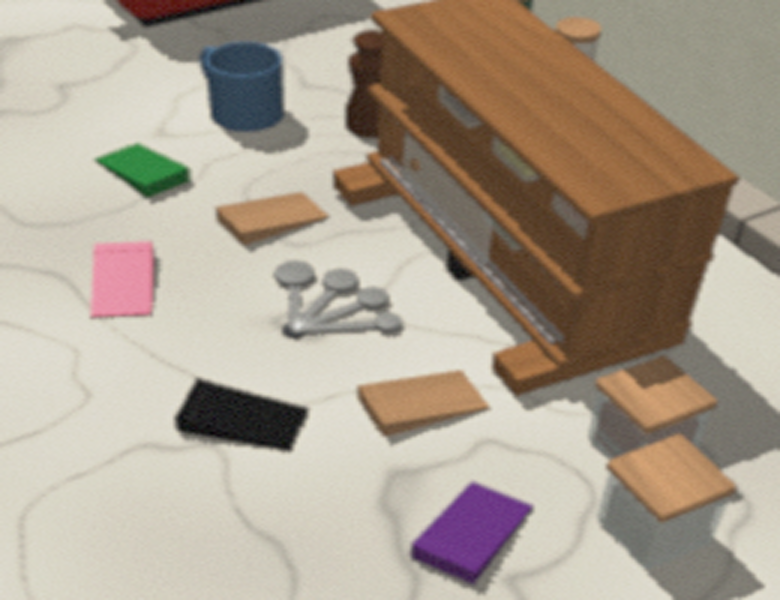

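Top crop: the bamboo wedges are at full-image pixels (218,231) left and (319,237) right. The look-alikes are green (170,253), pink (228,286), black (302,283) and purple (368,252), all the wrong colour. Next I check which end is raised, using close crops of both feet and triangulated top-board corners.

```bash
python3 - <<'E'
import cv2,numpy as np
b=cv2.imread("pics/side0.png");a=cv2.imread("pics/top0.png")
r=lambda im,x,y,w,h,W,H:cv2.resize(im[y:y+h,x:x+w],(W,H),interpolation=cv2.INTER_CUBIC)
o=np.vstack([np.hstack([r(b,225,170,80,50,400,250),r(b,275,255,80,50,400,250)]),np.hstack([r(a,195,185,64,56,400,350),r(a,300,185,64,56,400,350)])])
cv2.imwrite("pics/feet.png",o)
E
```

```text
(no output)
```

View pics/feet.png

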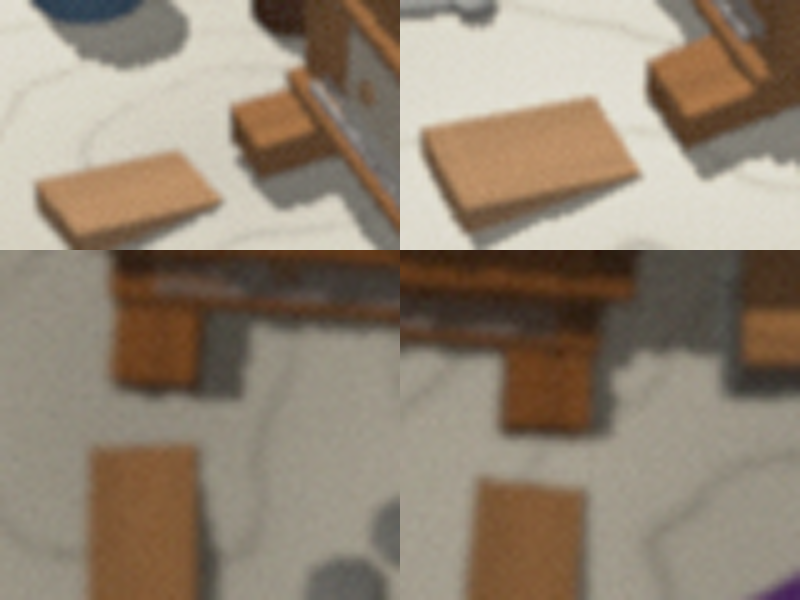

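```bash
cat >> h.py <<'E'
def tri(cs,ps):
    A=np.zeros((3,3));b=np.zeros(3);L=[]
    for c,(u,v) in zip(cs,ps):
        M=np.array(c["cam_to_world"]);d=M[:3,:3]@[(u-c["cx"])/c["fx"],-(v-c["cy"])/c["fy"],-1];d/=np.linalg.norm(d)
        P=np.eye(3)-np.outer(d,d);A+=P;b+=P@M[:3,3];L.append((P,M[:3,3]))
    x=np.linalg.solve(A,b); return np.round(x,1),[round(np.linalg.norm(P@(x-o)),1) for P,o in L]
E
python3 - <<'E'
from h import *
s=capture("side");t=capture("top")
for n,a,b in [("topFL",(285,127.1),(203.8,173.2)),("topFR",(357.3,210.8),(344.4,182.6)),("topBR",(405,195),(344.8,135.6)),("footL_FR_bot",(277.4,205.4),(226.2,207.1)),("footR_FR_bot",(332.4,284.6),(330.4,214.1)),("footL_FL_top",(271.6,190.6),(213.1,204.5)),("footR_FL_top",(324.6,268),(316.5,212.2)),
 ]: print(n,*tri([s,t],[a,b]))
for n,(u,v) in {"fLl":(213.1,206.3),"fLr":(226.2,207.1)}.items(): print(n,ray(t,u,v,11).round(1))
for n,(u,v) in {"fRl":(316.5,213.8),"fRr":(330.4,214.1)}.items(): print(n,ray(t,u,v,1).round(1))
# wedge colour segmentation in top view: corners via minAreaRect
im=cv2.GaussianBlur(t["img"],(3,3),0);hsv=cv2.cvtColor(im,cv2.COLOR_RGB2HSV)
for n,(u,v) in {"wl":(218,231),"wr":(319,237)}.items():
    m=((hsv[:,:,0]<20)&(hsv[:,:,1]>85)).astype(np.uint8); m[:int(v)-17]=0
    k,l=cv2.connectedComponents(m); q=(l==l[v,u]).astype(np.uint8)
    c=max(cv2.findContours(q,0,1)[0],key=cv2.contourArea); r=cv2.minAreaRect(c)
    bp=cv2.boxPoints(r); print(n,q.sum(),r,[ray(t,*p,3 if p[1]<v else 12).round(1)[:2].tolist() for p in bp])
E
```

```text
topFL [662.7 208.5 237.1] [np.float64(1.7), np.float64(1.7)]
topFR [ 632.  -131.2  236.3] [np.float64(0.5), np.float64(0.5)]
topBR [ 753.7 -138.5  232.8] [np.float64(0.2), np.float64(0.2)]
footL_FR_bot [627.5 181.9  11.7] [np.float64(1.4), np.float64(1.4)]
footR_FR_bot [ 600.8 -120.8   11.1] [np.float64(0.5), np.float64(0.5)]
footL_FL_top [629.2 216.1  39.3] [np.float64(0.9), np.float64(0.9)]
footR_FL_top [604.7 -79.7  25.8] [np.float64(1.3), np.float64(1.3)]
fLl [629.4 220.8  11. ]
fLr [626.4 182.5  11. ]
fRl [603.9 -81.1   1. ]
fRr [ 602.3 -121.8    1. ]
wl 535 ((217.5, 231.0), (30.0, 17.0), 90.0) [[602.4, 233.6], [601.5, 183.8], [512.2, 181.8], [513.0, 230.4]]
wr 525 ((319.4901123046875, 237.09902954101562), (17.71166229248047, 30.149629592895508), 5.7105937004089355) [[493.2, -55.6], [581.7, -67.6], [575.6, -118.7], [487.4, -105.6]]
```

Foot-top heights (left 39, right 26), the board's sideways shift relative to the feet (-11 mm) and the wider shadow under the left foot all say the left end is up. The top-board corner heights don't settle it. I'll move behind the left wedge, fingers shut, and check close up.

```bash
python3 -m handwheel '[[[40,-40,0],[0,0,0.041]],[[40,-40,0],[0,0,0.041]],[[40,-40,0],[0,0,0.041]],[[40,-40,-20],[0,0,0.041]],[[40,-40,-30],[0,0,0.041]],[[40,-40,-40],[0,0,0.041]],[[36,-43,-30],[0,0,0.041]],[[0,0,0],[0,0,0]],[[0,0,0],[0,0,0]]]' 1
python3 - <<'E'
from h import *
o=get_obs();print(o["tool_pos"],o["tcp_rot"],o["grip_width"])
c=capture("wrist");cv2.imwrite("pics/w1.png",c["img"][:,:,::-1]);print(c["fx"],c["cx"],c["cy"],np.round(c["cam_to_world"],3).tolist())
for t in("wedge_left","tip_left","foot_left"):print(t,[(round(r["score"],2),np.round(w(c,r["xyz"])).tolist()) for r in spot_in(t,"wrist")[:3]])
E
```

```text
time: 2.72
tool_pos: [459.6, 212.5, 134.1]
tcp_rot: [3.141, -0.0, 3.059]
contact_force: [-0.3, -0.2, 0.7]
grip_width: 6.4
[459.6346249  212.51735443 134.05360902] [ 3.14127827e+00 -3.60900160e-04  3.05872059e+00] 6.393480234584798
325.19226210127806 279.58925688466525 205.74721880604568 [[0.082, -0.965, -0.25, 393.3], [0.997, 0.079, 0.02, 217.896], [0.0, -0.251, 0.968, 269.722], [0.0, 0.0, 0.0, 1.0]]
wedge_left [(0.96, [485.0, 345.0, 7.0]), (0.77, [554.0, 208.0, 12.0]), (0.58, [645.0, -111.0, 114.0])]
tip_left [(0.9, [551.0, 207.0, 12.0]), (0.77, [482.0, 342.0, 12.0]), (0.75, [402.0, 182.0, 12.0])]
foot_left [(0.51, [645.0, -117.0, 113.0])]
```

View pics/w1.png

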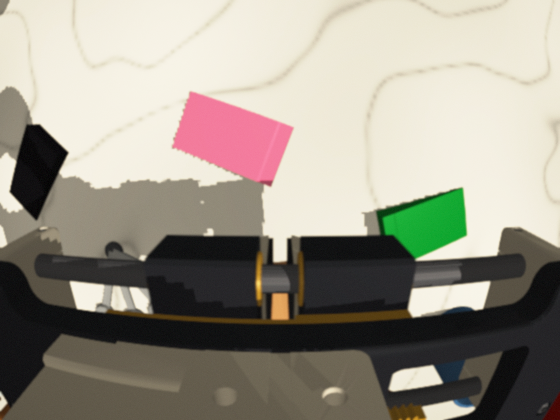

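```bash
python3 - <<'E'
from h import *
from scipy.optimize import least_squares
s=capture("side");t=capture("top");cv2.imwrite("pics/s2.png",s["img"][:,:,::-1])
H=172.5;f=152.5
pts=[(s,(285,127.1),(1,H,236)),(t,(203.8,173.2),(1,H,236)),(s,(357.3,210.8),(1,-H,236)),(t,(344.4,182.6),(1,-H,236)),
(s,(277.4,205.4),(0,f-20,6)),(t,(226.2,207.1),(0,f-20,6)),(s,(332.4,284.6),(0,-f-20,6)),(t,(330.4,214.1),(0,-f-20,6)),
(t,(213.1,206.3),(0,f+20,6)),(t,(316.5,213.8),(0,-f+20,6)),
(s,(275,199.4),(0,f-20,32)),(s,(271.6,190.6),(0,f+20,32)),(s,(332,278.6),(0,-f-20,32)),(s,(324.6,268),(0,-f+20,32))]
def P(p,a):
    x,y,w,d=p[:4]
    def g(q):
        X=q[0]*d;Y=q[1]*np.cos(a)-q[2]*np.sin(a);Z=q[1]*np.sin(a)+q[2]*np.cos(a)
        return [x+X*np.cos(w)-Y*np.sin(w),y+X*np.sin(w)+Y*np.cos(w),Z]
    return np.array([np.subtract(proj(c,g(q)),uv) for c,uv,q in pts]).ravel()
for a in(.035,-.035,None):
    F=(lambda p:P(p,p[4])) if a is None else (lambda p:P(p,a))
    r=least_squares(F,[615,50,-.08,35,0],loss="soft_l1");print(a,r.cost.round(2),r.x.round(3),np.abs(F(r.x)).max().round(1))
E
```

```text
0.035 11.82 [ 6.15868e+02  5.08260e+01 -8.20000e-02  3.27180e+01  0.00000e+00] 3.1
-0.035 29.78 [ 6.1510e+02  4.7580e+01 -1.0000e-01  3.4421e+01  0.0000e+00] 5.6
None 10.43 [ 6.15838e+02  5.01520e+01 -8.70000e-02  3.34310e+01  2.10000e-02] 2.7
```

Left end raised: reprojection cost 11.8 against 29.8, and a free-roll fit gives +0.021. The fit puts foot_left at about (628, 202), top_left at about (684, 178) and the rack yaw at -0.082. The close wrist view shows only pink (232,138), green (424,222) and black (38,170). The target is the bamboo wedge ahead of the fingers at about (555, 207).

```bash
python3 -m handwheel '[[[10,-3,-35],[0,0,0]],[[10,-2,-35],[0,0,0]],[[0,0,-25],[0,0,0]],[[0,0,0],[0,0,0]],[[0,0,0],[0,0,0]],[[0,0,0],[0,0,0]]]' 1; python3 - <<'E'
from h import *
t=capture("top");hsv=cv2.cvtColor(t["img"],cv2.COLOR_RGB2HSV)
cv2.imwrite("pics/t3.png",cv2.resize(t["img"][180:290,170:270,::-1],(600,600)if 0 else (500,550),interpolation=2))
for n in("top","side"):
    c=t if n=="top" else capture(n);print([(round(r["score"],2),np.round(w(c,r["xyz"])).tolist()) for r in spot_in("wedge_left",n)])
E
```

```text
time: 3.78
tool_pos: [480.4, 207.7, 40.2]
tcp_rot: [3.141, 0.002, 3.06]
contact_force: [0.4, 0.6, -0.8]
grip_width: 0.3
[(0.68, [679.0, 42.0, 228.0]), (0.62, [393.0, 148.0, 2.0]), (0.52, [592.0, 191.0, 4.0])]
[(0.97, [401.0, 177.0, 11.0]), (0.62, [568.0, 193.0, 10.0]), (0.52, [477.0, 355.0, 9.0])]
```

View pics/t3.png

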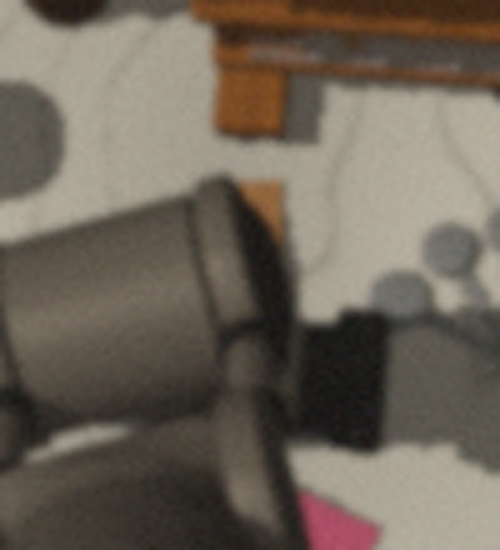

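The wedge is still in place and the foot sits ahead of it (foot front in the crop at about (250,133), wedge tip at about (262,182)). I'll lower to about 8 mm fingertip height and start the push.

```bash
python3 -m handwheel '[[[0,0,-10],[0,0,0]],[[0,0,0],[0,0,0]],[[6,0,0],[0,0,0]],[[6,0,0],[0,0,0]],[[6,0,0],[0,0,0]],[[6,0,0],[0,0,0]],[[6,0,0],[0,0,0]],[[6,0,0],[0,0,0]],[[4,0,0],[0,0,0]],[[0,0,0],[0,0,0]]]' 1; python3 - <<'E'
from h import *
o=get_obs();print(o["contact_force"])
s=capture("side")
print([(round(r["score"],2),np.round(w(s,r["xyz"])).tolist()) for r in spot_in("wedge_left","side")])
cv2.imwrite("pics/s4.png",cv2.resize(s["img"][160:240,200:310,::-1],(770,560),interpolation=2))
E
```

```text
time: 5.22
tool_pos: [520.1, 207.3, 28.9]
tcp_rot: [3.141, 0.0, 3.06]
contact_force: [0.2, 0.0, 0.8]
grip_width: 0.3
[0.15479533 0.04960231 0.82218647]
[(0.93, [490.0, 335.0, 11.0]), (0.64, [402.0, 177.0, 14.0]), (0.52, [598.0, 182.0, 10.0])]
```

View pics/s4.png

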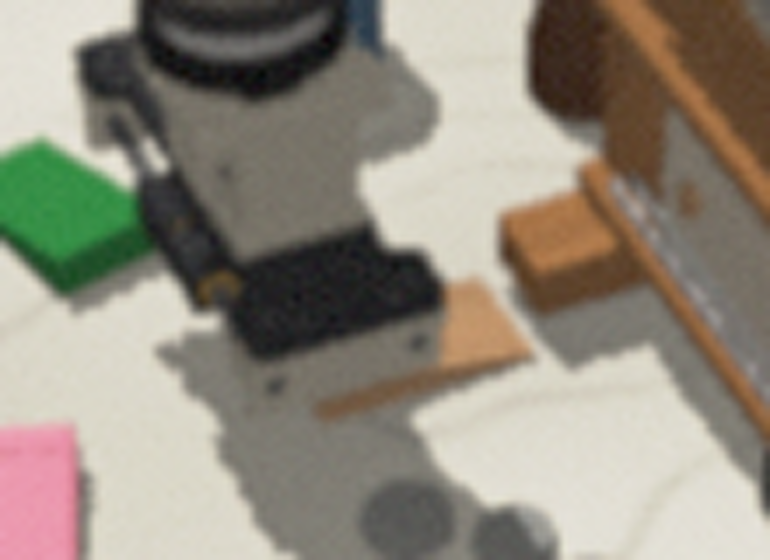

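The view shows the fingers behind the wedge (back right corner at crop (320,412)) with its tip at (533,352), just short of the foot at (545,308). I'll keep going.

```bash
python3 - <<'E'
from h import *
s=capture("side");print(ray(s,276.1,210.3,1),ray(s,200+320/7,160+412/7,0))
E
python3 -m handwheel '[[[5,0,0],[0,0,0]],[[5,0,0],[0,0,0]],[[5,0,0],[0,0,0]],[[5,0,0],[0,0,0]],[[5,0,0],[0,0,0]],[[5,0,0],[0,0,0]],[[0,0,0],[0,0,0]]]' 1
```

```text
[621.75210809 176.22302489   1.        ] [534.02977528 187.85616704   0.        ]
time: 6.25
tool_pos: [550.2, 207.3, 28.9]
tcp_rot: [3.141, 0.0, 3.06]
contact_force: [-1.3, -0.1, 0.4]
grip_width: 0.5
```

```bash
python3 -m handwheel '[[[3,0,0],[0,0,0]],[[3,0,0],[0,0,0]],[[0,0,0],[0,0,0]]]' 1
python3 -m handwheel '[[[3,0,0],[0,0,0]],[[2,0,0],[0,0,0]],[[0,0,0],[0,0,0]]]' 1
```

```text
time: 6.62
tool_pos: [556.0, 207.3, 28.9]
tcp_rot: [3.141, 0.0, 3.06]
contact_force: [0.4, 0.1, -0.2]
grip_width: 0.6
time: 7.0
tool_pos: [561.0, 207.3, 28.9]
tcp_rot: [3.141, 0.0, 3.06]
contact_force: [-0.6, -0.4, -0.7]
grip_width: 0.4
```

```bash
python3 - <<'E'
from h import *
s=capture("side")
cv2.imwrite("pics/s5.png",cv2.resize(s["img"][160:240,200:310,::-1],(770,560),interpolation=2))
E
```

```text
(no output)
```

View pics/s5.png

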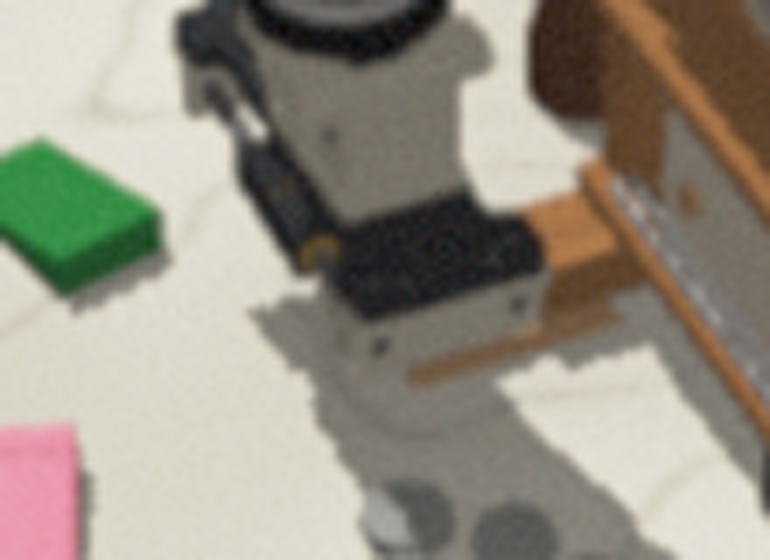

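The wedge is going under the foot: right tip corner at crop (620,318), back corner at (410,378). It isn't jammed yet, so I'll push on in small steps.

```bash
python3 - <<'E'
from h import *
s=capture("side");print(ray(s,200+620/7,160+318/7,1),ray(s,200+410/7,160+378/7,0))
E
python3 -m handwheel '[[[2,0,0],[0,0,0]],[[1,0,0],[0,0,0]],[[0,0,0],[0,0,0]]]' 1
python3 -m handwheel '[[[2,0,0],[0,0,0]],[[0,0,0],[0,0,0]]]' 1
```

```text
[662.00953697 176.58420903   1.        ] [ 5.73277910e+02  1.87768473e+02 -1.13686838e-13]
time: 7.48
tool_pos: [563.9, 207.3, 28.9]
tcp_rot: [3.141, 0.0, 3.06]
contact_force: [-0.4, 0.2, 0.7]
grip_width: 0.2
time: 7.72
tool_pos: [565.6, 207.4, 28.8]
tcp_rot: [3.142, -0.001, 3.06]
contact_force: [-1.9, 0.0, 0.6]
grip_width: 0.4
```

```bash
python3 -m handwheel '[[[1,0,0],[0,0,0]],[[0,0,0],[0,0,0]]]' 1
python3 -m handwheel '[[[1,0,0],[0,0,0]],[[0,0,0],[0,0,0]]]' 1
python3 -m handwheel '[[[1,0,0],[0,0,0]],[[0,0,0],[0,0,0]]]' 1
```

```text
time: 7.98
tool_pos: [566.1, 207.4, 28.8]
tcp_rot: [-3.141, -0.001, 3.06]
contact_force: [-4.7, -0.1, 2.7]
grip_width: 0.4
time: 8.22
tool_pos: [566.5, 207.4, 28.8]
tcp_rot: [-3.141, -0.003, 3.06]
contact_force: [-7.5, 1.0, 3.7]
grip_width: 0.4
time: 8.48
tool_pos: [566.9, 207.4, 28.8]
tcp_rot: [-3.141, -0.004, 3.06]
contact_force: [-9.6, -0.3, 5.8]
grip_width: 0.1
```

The push force climbs to 9.6 N with no further travel, so the wedge is jammed and snug. Now I back off, rise, and check before going over the board.

```bash
python3 -m handwheel '[[[-6,0,0],[0,0,0]],[[-15,1,0],[0,0,0]],[[-20,1,0],[0,0,0]],[[-10,0,20],[0,0,0]],[[-10,0,50],[0,0,0]],[[0,0,50],[0,0,0]],[[0,0,50],[0,0,0]],[[0,0,50],[0,0,0]],[[0,0,50],[0,0,0]],[[0,0,20],[0,0,0]],[[0,0,0],[0,0,0]],[[0,0,0],[0,0,0]]]' 1
python3 - <<'E'
from h import *
s=capture("side");t=capture("top")
a=cv2.resize(s["img"][170:230,240:310,::-1],(400,343),interpolation=2);b=cv2.resize(t["img"][150:260,180:260,::-1],(250,343),interpolation=2)
cv2.imwrite("pics/s6.png",np.hstack([a,b]))
E
```

```text
time: 9.98
tool_pos: [507.5, 209.1, 317.6]
tcp_rot: [-3.141, -0.001, 3.06]
contact_force: [-0.3, -0.5, -0.5]
grip_width: 0.2
```

View pics/s6.png

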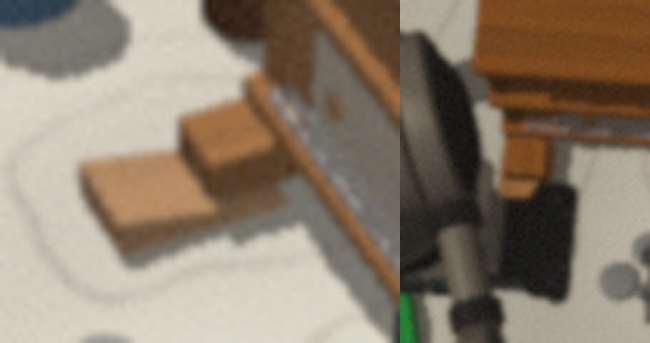

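The wedge stays well under the foot, centred on it (foot at (228,135), wedge at (150,190)). Now to above top_left and down slowly.

```bash
python3 -m handwheel '[[[40,-7,0],[0,0,0]],[[40,-8,0],[0,0,0]],[[40,-8,0],[0,0,0]],[[40,-8,-10],[0,0,0]],[[17,0,-15],[0,0,0]],[[0,0,-15],[0,0,0]],[[0,0,0],[0,0,0]],[[0,0,0],[0,0,0]]]' 1
```

```text
time: 11.08
tool_pos: [684.2, 178.7, 279.9]
tcp_rot: [3.141, 0.001, 3.06]
contact_force: [0.1, -0.1, 0.0]
grip_width: 0.5
```

```bash
python3 -m handwheel '[[[0,0,-4],[0,0,0]],[[0,0,-4],[0,0,0]],[[0,0,-3],[0,0,0]],[[0,0,0],[0,0,0]]]' 1
python3 -m handwheel '[[[0,0,-2],[0,0,0]],[[0,0,-1],[0,0,0]],[[0,0,0],[0,0,0]]]' 1
```

```text
time: 11.58
tool_pos: [684.6, 178.3, 267.5]
tcp_rot: [-3.142, -0.001, 3.06]
contact_force: [-0.4, -0.0, 0.0]
grip_width: 0.8
time: 11.95
tool_pos: [684.7, 178.3, 264.8]
tcp_rot: [3.142, -0.0, 3.06]
contact_force: [-0.5, 0.1, 0.5]
grip_width: 0.7
```

```bash
python3 -m handwheel '[[[0,0,-1],[0,0,0]],[[0,0,-1],[0,0,0]],[[0,0,0],[0,0,0]]]' 1
python3 -m handwheel '[[[0,0,-1],[0,0,0]],[[0,0,0],[0,0,0]]]' 1
```

```text
time: 12.32
tool_pos: [684.8, 178.4, 263.2]
tcp_rot: [3.141, 0.0, 3.06]
contact_force: [-0.0, -0.5, 2.2]
grip_width: 0.5
time: 12.58
tool_pos: [684.8, 178.4, 263.1]
tcp_rot: [3.141, 0.001, 3.06]
contact_force: [-1.5, -0.9, 5.9]
grip_width: 0.2
```

```bash
python3 -m handwheel '[[[0,0,-0.7],[0,0,0]],[[0,0,0],[0,0,0]],[[0,0,0],[0,0,0]],[[0,0,0],[0,0,0]],[[0,0,0],[0,0,0]],[[0,0,0],[0,0,0]]]' 1
```

```text
time: 13.32
tool_pos: [684.8, 178.4, 263.0]
tcp_rot: [3.141, 0.002, 3.06]
contact_force: [-2.8, -0.8, 7.8]
grip_width: 0.5
```

The board holds 7.8 N and yields about 0.2 mm. I'll lift off and withdraw.

```bash
python3 -m handwheel '[[[0,0,3],[0,0,0]],[[0,0,15],[0,0,0]],[[0,0,30],[0,0,0]],[[-40,0,10],[0,0,0]],[[-50,20,0],[0,0,0]],[[-60,40,0],[0,0,0]],[[-60,50,0],[0,0,0]],[[-60,50,0],[0,0,0]],[[-40,50,0],[0,0,0]],[[0,50,0],[0,0,0]],[[0,0,0],[0,0,0]],[[0,0,0],[0,0,0]]]' 1
python3 -m handwheel '[[[0,0,0],[0,0,0]],[[0,0,0],[0,0,0]],[[0,0,0],[0,0,0]],[[0,0,0],[0,0,0]],[[0,0,0],[0,0,0]],[[0,0,0],[0,0,0]],[[0,0,0],[0,0,0]],[[0,0,0],[0,0,0]]]' 1
python3 - <<'E'
from h import *
s=capture("side");t=capture("top")
a=cv2.resize(s["img"][165:235,235:315,::-1],(400,350),interpolation=2);b=cv2.resize(t["img"][185:255,190:260,::-1],(350,350),interpolation=2)
cv2.imwrite("pics/s7.png",np.hstack([a,b]))
for n in "jar_a mill mug spoons".split():print(n,[np.round(w(s,r["xyz"])).tolist() for r in spot_in(n,"side")[:1]])
E
```

```text
time: 14.82
tool_pos: [407.8, 411.7, 319.4]
tcp_rot: [-3.141, 0.0, 3.06]
contact_force: [0.4, -0.2, 0.5]
grip_width: 0.7
time: 15.82
tool_pos: [407.7, 411.9, 319.2]
tcp_rot: [3.142, -0.0, 3.06]
contact_force: [0.7, -0.3, 0.6]
grip_width: 0.3
jar_a [[631.0, -218.0, 87.0]]
mill [[712.0, 304.0, 81.0]]
mug [[620.0, 370.0, 55.0]]
spoons [[538.0, 57.0, 9.0]]
```

View pics/s7.png

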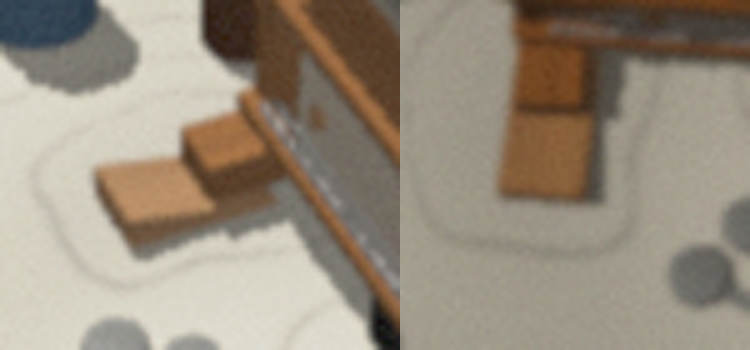

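The wedge lies flat and in line with the foot (top view: foot (552,75), wedge (545,153)), and the bystanders are where they were. I'm handing in.

```bash
python3 -c "
from h import *
t=capture('top');print(ray(t,190+142/5,185+196/5,10))
print(bot.close_job())"
```

```text
[576.23654104 204.69132814  10.        ]
the job is handed in; nothing more can be done
None
```

I pushed the bamboo wedge under the rack's left foot, which was the raised end, with shut fingertips. I then tested the board, withdrew the hand and handed in at about 16 s. No verdict was reported.

- **Push:** I pushed the wedge flat along the worktop until it jammed, with the force climbing to 9.6 N and almost no further travel.
- **Press test:** Pressing at top_left reached 7.8 N. The board gave about 0.2 mm and the rack did not tip.
- **Final position:** The last pictures put the wedge's back at x ≈ 576 mm. That leaves its thin end about 38 mm under the foot and roughly centred on it sideways.
- **Surroundings:** Jar_a, the mill, the mug and the spoons were found within about 6 mm of their first sightings, which is about the detector's own error. I did not check jar_b separately at the end: the detector had put jar_a and jar_b on the same jar.

**Checks that disagreed:** At the start, two hand-picked measurements did not show which end was raised. These were the top-board corner heights (237 and 236 mm) and the feet's lower corners (12 and 11 mm). A fit to the whole rack, the foot-top heights and the shadow under the left foot all pointed to the left end. The wedge jamming at the expected depth agreed with that.

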